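# Put the thin glass beaker on the balance

### The job

Put the small empty glass beaker upright on the middle of the balance's pan, ready for weighing, and let it go. Handle it gently: it is thin glass, so take it with a light grip, and set it down softly, because a knock or a hard push spoils the pan's load cell. Leave the other glassware and bottles where they stand.

Things in the scene. Friction and masses are not known exactly. Their poses are not given: they have to be found in the camera images.
- beaker_centre (a point): Small open thin glass beaker, greyish, straight-sided, outer diameter 45 mm, height 58 mm, 30 to 60 g, standing loose on the worktop. Point: on its axis half-way up (29 mm above its base); z up. Grip it across its outside from above, in any direction. It breaks if the fingers press with over 80 N in all (40 N a finger): use the lightest grip. A tall monitor and computer tower stand behind it.
- pan_centre (a point): Round flat steel pan, diameter 120 mm, of a white balance fixed to the worktop (case 170 x 140 mm, 42 mm high, green display in front of the pan). Point: centre of the pan's upper face, 62 mm above the worktop; x away from the display, z up. The pan gives like a spring (800 N/m, stop after 8 mm); over 15 N spoils it. A tall monitor stands behind, to the left: stay clear, move straight.
- dropper_bottle_centre (a point): Bystander: small round white dropping bottle with a cap and paper label, diameter 35 mm, height 78 mm, standing loose on the worktop. The point lies on its axis half-way up (39 mm above its base); z is up.
- squat_flask_centre (a point): Bystander: squat round glass flask with a foil-covered stopper, diameter 68 mm at its widest, height 56 mm, standing loose on the worktop. The point lies on its axis half-way up (28 mm above its base); z is up.
There are look-alikes about, which are no part of the job. Leave any green look-alike of the part that bears beaker_centre alone.

How it is judged (in metres and radians):
At the end, for the whole second after the job is handed in: The beaker stands upright (within 10 degrees) and at rest on the balance's pan, its axis within 20 mm of the pan's centre, released (horizontal distance between beaker_centre and pan_centre below 0.02 m and z of beaker_centre in the frame of pan_centre between 0.024 and 0.034 m and angle between beaker_centre's own z axis and vertical below 0.17 rad and linear speed of beaker below 0.02 m/s); the robot touches nothing.
It fails at once if the beaker is squeezed or struck by the fingers with more than 80 N in all (both fingers added) (contact force between the fingers and beaker above 80 N).
It fails at once if the pan is pressed or struck with more than 15 N (contact force between pan and anything else above 15 N).
It fails at once if the dropping bottle is moved more than 20 mm or tipped over (distance of dropper_bottle_centre from where it was at the start of the episode above 0.02 m or angle between dropper_bottle_centre's own z axis and vertical above 0.35 rad).
It fails at once if the squat flask is moved more than 20 mm or tipped over (distance of squat_flask_centre from where it was at the start of the episode above 0.02 m or angle between squat_flask_centre's own z axis and vertical above 0.35 rad).
It also fails if it takes over 32 s, if anything falls off the work surface, if the arm or the gripper's body presses on something with over 40 N, if the wrist force passes 120 N, or if a joint passes its speed limit or range.

### The arm

A 6-joint arm with a two-finger parallel gripper is mounted at the origin on a cart in front of the work surface, level with it; the furniture and walls round the work are solid. World frame = base frame: x ahead of the robot, y to its left, z up, the work surface at z = 0. Lengths are in mm, angles in rad, forces in N, time in s.
With the tool pointing down it reaches from about 275 to 1000 mm from the base axis. Payload 8.4 kg.
Tool frame: the origin (TCP) lies midway between the tips of the shut fingers; the grasp point (between the pads) lies 19 mm behind it; z points along the fingers, y is the line along which they close (so a half turn about z gives the same grasp; the last joint's range is limited). The gripper opens to 85 mm and grips with 20 to 120 N. Pads are 22 mm wide; open, the fingers measure 114 mm over their backs; the gripper's body (76 mm by 85 mm) begins 54 mm behind the grasp point. The pads swing forward as they close: fully open they stand 13 mm farther back than shut.
Start: joints at [1.271, 0.353, 1.633, -0, 1.155, -0.002], TCP at [183.385, 597.493, 231.281] pointing down, gripper open.
Joint ranges: [-2.63, 2.63], [-0.92, 2.1], [0.06, 2.66], [-1.3, 4.44], [0, 2.69], [-3.02, 3.02]. Speed limits (rad/s): [2.22, 2.22, 2.79, 3.14, 3.14, 3.14].

### API

Orientations are given as [roll, pitch, yaw] about the fixed x, y, z axes, in that order (R = Rz(yaw) Ry(pitch) Rx(roll)).
In Python, from rig import telemetry, optics, r gives the robot as it stands.
- The arm moves only by the tool play_rows, never from a script. Its arguments are lists of equal length, an entry for each row: "dp": the shift along the tool's x, y, z in units of 40 mm (1.0 is 40 mm), a list of three; "rot": the turn, a rotation vector about the tool's x, y, z in units of 6 degrees (1.0 is 6 degrees), a list of three. In form: {"dp": [[tx, ty, tz], ...], "rot": [[ax, ay, az], ...]}. A call has 1 to 5 rows; each row is the pose to reach, as a shift and turn from the pose commanded when the call began, along the tool's axes at that moment; what a row does not reach only later rows make up. A row lasts 1/12 s, in which the tool goes at most 41.7 mm and 7.16 degrees, less where a joint would pass 70% of its speed; a pose out of reach is approached as far as the arm can. A call with a gripper value outside its range is refused whole. "fingers" is the opening, from 0 (shut) to 1 (fully open), set as the call begins (left out, the last holds). The fingers move at their own pace and stop on an object; "grip_force" is the grip in N (left out, the last holds). Time passes only in rows, so rows that repeat a pose let the fingers close. It gives the time, the measured TCP pose, the force, the opening and the grip force at its end, in the units of the state.
- telemetry.sense(): the state, without advancing time (a new reading comes with each control period).
- optics.grab_frame(name): name is "scene" or "top" or "wrist"; returns a dict with "color" (420x560x3 uint8, red, green, blue), "mtx" (3x3 intrinsics, pixels), "R" (3x3) and "t" (3): a world point X has camera coordinates R X + t; the wrist camera has in their place "mount" (4x4, takes a point from camera to tool coordinates, whose origin is the TCP and whose axes are the flange's). Camera axes: x right, y down, z forward; pixel columns grow to the right and rows downward; lengths in mm; the calibration is good to about 2 mm. The wrist camera is an equidistant fisheye: a pixel r from the principal point sees the ray r / f radians off the axis. A picture is of the moment at which its call begins: read the wrist's pose just before it. There is no depth.
- r.sign_off(): hands the job in; it is judged then, once.
The state is a dict: "clock": time; "qpos": joint angles; "qvel": joint speeds; "joint_efforts": joint torques, N m; "eef_pos": TCP position; "tcp_rot": TCP orientation; "contact_force": force on the tool from outside, world axes, zero at the start; "wrist_torque": the same for the moment, N m; "opening": opening from 0.0 (shut) to 1.0 (fully open); "grasp_force": force on a finger pad.
Only numpy, scipy, OpenCV 4.12 (cv2) and the standard library are available. Lean on these libraries where they do the work, as an engineer would, in place of code of your own. Each camera call takes 0.05 s, during which the arm holds its last target. There are 200 camera calls.

## Working session

There is one attempt and no reset: what is moved stays moved. The work goes in short steps, Python scripts to look and compute and a tool call to move; the robot and the scene stay as the last step left them, time stands still between calls to the robot, and variables do not carry over. Pictures are saved under pics/ and viewed, at most 10 in all, crops included, and the job is handed in when it is done.

Besides the shell and the picture viewer there is one more tool, called after "Request:" by a JSON object that holds its "method" and its "body". play_rows: Moves the arm, as the interface text tells. Its arguments: {"type":"object","properties":{"dp":{"type":"array"},"rot":{"type":"array"},"fingers":{"type":"number"},"grip_force":{"type":"number"}},"required":["dp","rot"]}

```bash
mkdir -p pics; python3 - <<'E'
from rig import telemetry, optics, r
import cv2, pickle, numpy as np
s=telemetry.sense(); print({k:s[k] for k in('clock','eef_pos','tcp_rot','opening')})
for n in("scene","top","wrist"):
    f=optics.grab_frame(n); pickle.dump(f,open(n+'.pkl','wb')); cv2.imwrite(f'pics/{n}0.png',f['color'][:,:,::-1])
    print(n,{k:np.round(f[k],3).tolist() for k in f if k!='color'})
E
```

```text
{'clock': 0.0, 'eef_pos': array([183.23006621, 597.00040026, 230.5543631 ]), 'tcp_rot': array([-3.14016604e+00, -3.76124677e-07,  2.84380866e+00]), 'opening': 0.9964223324869793}
scene {'mtx': [[431.323, 0.0, 279.892], [0.0, 431.323, 208.673], [0.0, 0.0, 1.0]], 'R': [[0.777, -0.629, 0.022], [-0.341, -0.45, -0.825], [0.529, 0.633, -0.565]], 't': [-395.449, 283.74, 662.318]}
top {'mtx': [[451.288, 0.0, 290.414], [0.0, 451.288, 211.75], [0.0, 0.0, 1.0]], 'R': [[0.027, -1.0, 0.014], [-0.991, -0.029, -0.131], [0.131, -0.01, -0.991]], 't': [46.054, 563.144, 894.383]}
wrist {'mtx': [[325.192, 0.0, 280.291], [0.0, 325.192, 210.315], [0.0, 0.0, 1.0]], 'mount': [[0.0, -0.965, -0.261, 63.802], [1.0, 0.0, 0.001, 0.215], [-0.001, -0.261, 0.965, -143.593], [0.0, 0.0, 0.0, 1.0]]}
```

View pics/scene0.png

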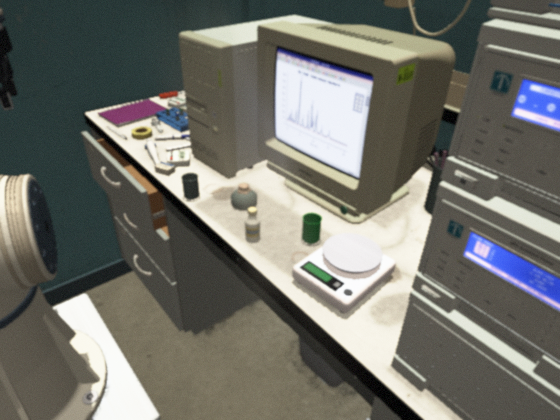

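View pics/top0.png

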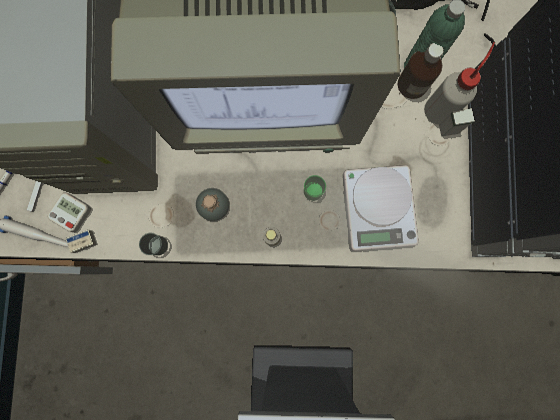

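View pics/wrist0.png

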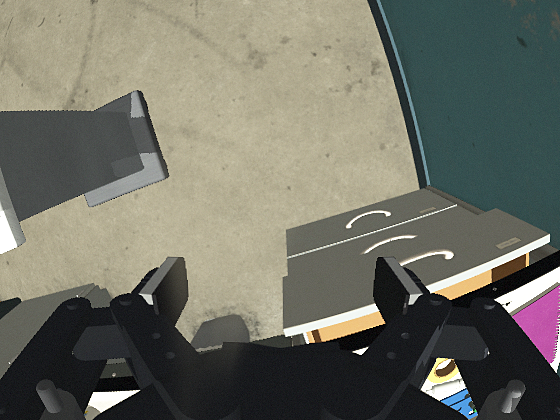

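Scene view: grey beaker at about (190,187), white dropper bottle at (252,225), flask at (244,197), green look-alike at (312,228), balance pan at (352,255). Top view: beaker at about (155,245), pan at (383,196), bottle (271,237), flask (211,204). The wrist camera sees only the floor and drawers.

```bash
python3 - <<'E'
import pickle,cv2,numpy as np
s=pickle.load(open('scene.pkl','rb'))['color'];t=pickle.load(open('top.pkl','rb'))['color']
def c(im,x,y,w,h,k): return cv2.resize(im[y:y+h,x:x+w],None,fx=k,fy=k,interpolation=cv2.INTER_CUBIC)[:,:,::-1]
a=c(s,165,160,50,50,8);b=c(t,130,220,50,50,8)
d=c(s,285,225,120,60,3.3333);e=c(t,335,155,100,100,2)
cv2.imwrite('pics/crop.png',np.hstack([a,b]))
E
```

```text
(no output)
```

View pics/crop.png

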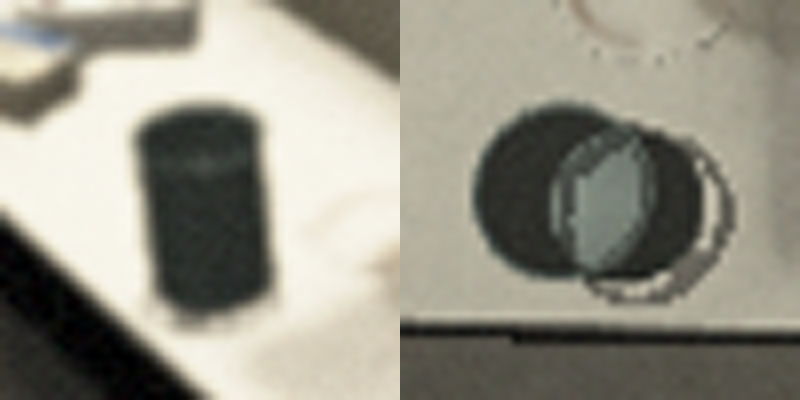

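Crop: in the scene the beaker's rim centre is near (189.9,176.9) and its base centre near (191.5,194.4). In the top view the rim circle is centred at about (150.2,243.7) and the base at about (158.8,245).

```bash
cat > h.py <<'E'
import pickle,cv2,numpy as np
S=pickle.load(open('scene.pkl','rb'));T=pickle.load(open('top.pkl','rb'))
def ray(f,p):
    d=f['R'].T@np.linalg.solve(f['mtx'],[p[0],p[1],1]); return -f['R'].T@f['t'],d/np.linalg.norm(d)
def plane(f,p,z): o,d=ray(f,p); return o+d*(z-o[2])/d[2]
def tri(ps,pt):
    (a,u),(b,v)=ray(S,ps),ray(T,pt)
    k=np.linalg.lstsq(np.c_[u,-v],b-a,rcond=None)[0]; P,Q=a+u*k[0],b+v*k[1]
    return (P+Q)/2,np.linalg.norm(P-Q)
E
python3 - <<'E'
from h import *
np.set_printoptions(precision=1,suppress=True)
print('rim',tri((189.9,176.9),(150.2,243.7)),plane(S,(189.9,176.9),58),plane(T,(150.2,243.7),58))
print('base',tri((191.5,194.4),(158.8,245)),plane(T,(158.8,245),0))
print('pan',tri((352,255),(383,196)),plane(S,(352,255),62),plane(T,(383,196),62))
print('bottle',plane(T,(272,235),78),plane(S,(252,241),0));print('flask',plane(T,(211,203),40))
# edge table, monitor
print('edge',plane(T,(155,261),0), plane(T,(360,264),0),'monitor front foot',plane(T,(270,152),0))
s=S['color'];t=T['color']
def c(im,x,y,w,h,k): return cv2.resize(im[y:y+h,x:x+w],None,fx=k,fy=k,interpolation=cv2.INTER_CUBIC)[:,:,::-1]
cv2.imwrite('pics/pan.png',np.hstack([c(s,300,225,100,100,4),c(t,333,150,100,100,4)]))
E
```

```text
rim (array([486.6, 339.8,  55.5]), np.float64(0.5485321077121871)) [484.5 336.1  58. ] [486.7 338.9  58. ]
base (array([486. , 337.6,   3.8]), np.float64(3.104169278944277)) [487.5 337.9   0. ]
pan (array([ 595.8, -124.8,   52.8]), np.float64(3.9718993101427245)) [ 585.1 -130.8   62. ] [ 595.8 -124.2   62. ]
bottle [509.3  97.   78. ] [498.8  88.4   0. ]
flask [574.6 225.5  40. ]
edge [453.7 343.6   0. ] [459.2 -88.9   0. ] monitor front foot [696.6 109.5   0. ]
```

View pics/pan.png

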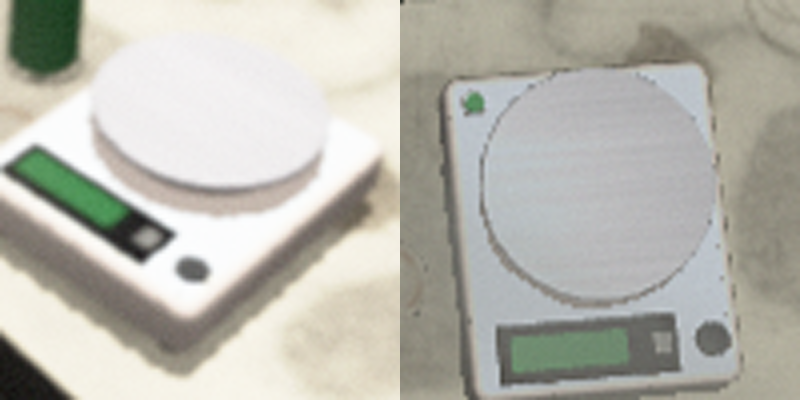

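Pan upper face: scene centre about (352.1,252.4), top centre about (382.3,195.7). The beaker is consistent at about (486.5,338.8), with the rim triangulated at z≈56 and the base at z≈4. Moving above it.

Request:
{"method": "play_rows", "body": {"dp": [[-0.9,-0.4,0],[-1.8,-0.8,0],[-2.7,-1.2,0],[-3.6,-1.55,0],[-4.5,-1.95,0]], "rot": [[0,0,0],[0,0,0],[0,0,0],[0,0,0],[0,0,0]], "fingers": 1.0, "grip_force": 20}}

```text
clock: 0.57
eef_pos: [333.6, 468.9, 231.2]
tcp_rot: [-3.142, -0.0, 2.844]
contact_force: [0.7, 0.2, -0.8]
opening: 0.999
grasp_force: 0.0
```

Request:
{"method": "play_rows", "body": {"dp": [[-0.9,-0.4,0.4],[-1.8,-0.8,0.8],[-2.7,-1.2,1.2],[-3.6,-1.6,1.6],[-4.6,-2.0,2.0]], "rot": [[0,0,-0.5],[0,0,-1.1],[0,0,-1.7],[0,0,-2.3],[0,0,-2.84]]}}

```text
clock: 0.98
eef_pos: [480.2, 342.5, 153.1]
tcp_rot: [-3.141, -0.0, -3.139]
contact_force: [-0.1, 1.4, -0.3]
opening: 1.0
grasp_force: 0.0
```

Request:
{"method": "play_rows", "body": {"dp": [[0,0,0],[0,0,0],[0,0,0]], "rot": [[0,0,0],[0,0,0],[0,0,0]]}}

```text
clock: 1.23
eef_pos: [479.2, 344.1, 153.8]
tcp_rot: [-3.142, -0.001, 3.14]
contact_force: [-0.4, 0.5, 0.4]
opening: 1.002
grasp_force: 0.0
```

```bash
python3 - <<'E'
from h import *
from rig import telemetry, optics
np.set_printoptions(precision=2,suppress=True)
print('pan',tri((352.1,252.4),(382.3,195.7)),plane(S,(352.1,252.4),62),plane(T,(382.3,195.7),62))
s=telemetry.sense(); f=optics.grab_frame('wrist'); pickle.dump((s,f),open('w1.pkl','wb'))
print(s['clock'],s['eef_pos'],s['tcp_rot'],s['qpos'],s['contact_force'])
cv2.imwrite('pics/w1.png',f['color'][:,:,::-1])
E
```

```text
pan (array([ 596.16, -122.86,   57.95]), np.float64(2.3084021121500795)) [ 591.08 -125.41   62.  ] [ 596.37 -122.76   62.  ]
1.2333 [479.24 344.13 153.84] [-3.14 -0.    3.14] [ 0.62  0.38  1.78  0.    0.98 -0.95] [-0.42  0.52  0.43]
```

View pics/w1.png

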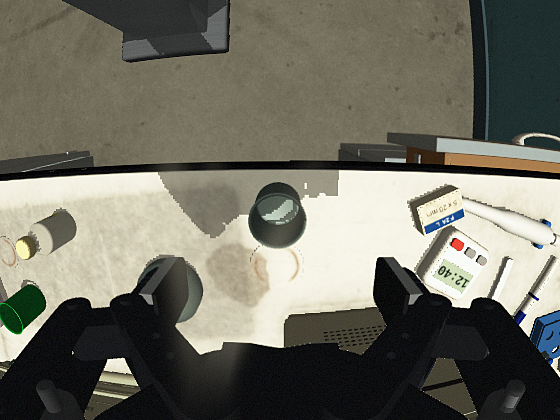

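The wrist view shows the beaker between the fingers: rim circle about (277.5,220), outer base edge near (277,200). The flask sits at about (172,290), the bottle at (45,235), and the green look-alike at (22,310).

```bash
cat >> h.py <<'E'
from scipy.spatial.transform import Rotation as Ro
def wplane(s,f,p,z):
    K=f['mtx']; x=(p[0]-K[0,2])/K[0,0]; y=(p[1]-K[1,2])/K[1,1]; th=np.hypot(x,y)
    d=np.array([x/th*np.sin(th),y/th*np.sin(th),np.cos(th)]) if th>1e-9 else np.array([0,0,1.])
    R=Ro.from_euler('xyz',s['tcp_rot']).as_matrix(); M=f['mount']
    o=s['eef_pos']+R@M[:3,3]; d=R@M[:3,:3]@d
    return o+d*(z-o[2])/d[2]
E
python3 - <<'E'
from h import *
s,f=pickle.load(open('w1.pkl','rb')); c=f['color']
m=((c.max(2)<95)).astype(np.uint8)[180:252,245:312]
im=cv2.resize(c[170:260,235:325],None,fx=6,fy=6,interpolation=cv2.INTER_CUBIC)
cv2.imwrite('pics/w1c.png',im[:,:,::-1])
np.set_printoptions(precision=1,suppress=True)
for z,p in((58,(277.5,220)),(58,(277.5,249)),(58,(248.5,220)),(58,(306.5,220)),(0,(277,205)),(78,(26,248))): print(p,z,wplane(s,f,p,z))
E
```

```text
(277.5, 220) 58 [487.8 341.9  58. ]
(277.5, 249) 58 [511.8 341.8  58. ]
(248.5, 220) 58 [487.7 319.5  58. ]
(306.5, 220) 58 [487.8 364.2  58. ]
(277, 205) 0 [490.5 340.9   0. ]
(26, 248) 78 [510.5 107.5  78. ]
```

View pics/w1c.png

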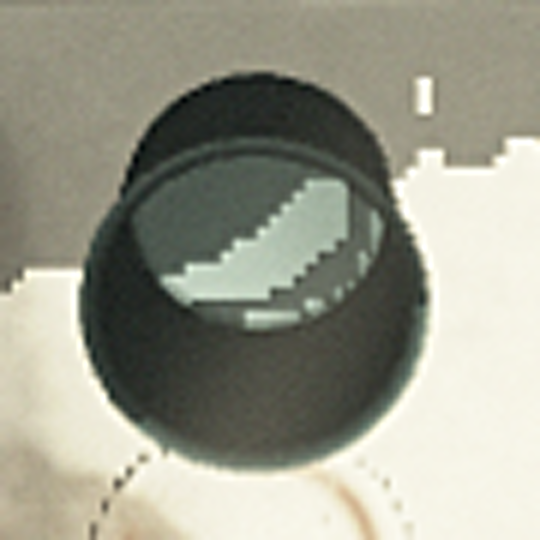

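Rim extents give its centre at (277.5,220.8), or about (488,342). The rim width back-projects to 44.7 mm, which matches the 45 mm beaker. Descending.

Request:
{"method": "play_rows", "body": {"dp": [[-0.1,-0.03,0.5],[-0.22,-0.06,1.1],[-0.22,-0.06,1.7],[-0.22,-0.06,2.2],[-0.22,-0.06,2.6]], "rot": [[0,0,0],[0,0,0],[0,0,0],[0,0,0],[0,0,0]]}}

```text
clock: 1.7
eef_pos: [486.9, 343.0, 49.1]
tcp_rot: [3.142, -0.0, -3.14]
contact_force: [-0.1, -0.1, -0.3]
opening: 1.0
grasp_force: 0.0
```

Request:
{"method": "play_rows", "body": {"dp": [[0,0,0.3],[0,0,0.6],[0,0,0.8],[0,0,0.93],[0,0,0.93]], "rot": [[0,0,0],[0,0,0],[0,0,0],[0,0,0],[0,0,0]]}}

```text
clock: 2.12
eef_pos: [487.8, 341.8, 12.1]
tcp_rot: [-3.141, -0.001, 3.142]
contact_force: [0.5, -0.0, -0.2]
opening: 0.998
grasp_force: 0.0
```

Request:
{"method": "play_rows", "body": {"dp": [[0,0,0],[0,0,0],[0,0,0],[0,0,0],[0,0,0]], "rot": [[0,0,0],[0,0,0],[0,0,0],[0,0,0],[0,0,0]], "fingers": 0.65, "grip_force": 20}}

```text
clock: 2.53
eef_pos: [488.5, 341.9, 13.3]
tcp_rot: [3.141, 0.001, 3.141]
contact_force: [-0.8, -0.3, 0.7]
opening: 0.65
grasp_force: 0.0
```

Request:
{"method": "play_rows", "body": {"dp": [[0,0,0],[0,0,0],[0,0,0]], "rot": [[0,0,0],[0,0,0],[0,0,0]], "fingers": 0.57}}

```text
clock: 2.78
eef_pos: [488.2, 341.8, 12.8]
tcp_rot: [3.142, 0.0, 3.141]
contact_force: [-0.5, 0.2, -0.2]
opening: 0.566
grasp_force: 0.0
```

Request:
{"method": "play_rows", "body": {"dp": [[0,0,0],[0,0,0],[0,0,0],[0,0,0]], "rot": [[0,0,0],[0,0,0],[0,0,0],[0,0,0]], "fingers": 0.48}}

```text
clock: 3.12
eef_pos: [488.3, 341.8, 12.9]
tcp_rot: [3.142, 0.0, 3.141]
contact_force: [-0.9, -0.9, 1.8]
opening: 0.507
grasp_force: 20.1
```

Request:
{"method": "play_rows", "body": {"dp": [[0,0,-0.1],[0,0,-0.3],[0,0,-0.6],[0,0,-1.0],[0,0,-1.4]], "rot": [[0,0,0],[0,0,0],[0,0,0],[0,0,0],[0,0,0]], "fingers": 0.4}}

```text
clock: 3.53
eef_pos: [488.2, 341.8, 70.2]
tcp_rot: [3.142, -0.0, 3.141]
contact_force: [0.8, 0.6, -0.1]
opening: 0.503
grasp_force: 20.4
```

Request:
{"method": "play_rows", "body": {"dp": [[0,0,-0.5],[0,0,-1.0],[0,0,-1.6],[0,0,-2.1],[0,0,-2.3]], "rot": [[0,0,0],[0,0,0],[0,0,0],[0,0,0],[0,0,0]]}}

```text
clock: 3.95
eef_pos: [489.5, 342.7, 164.9]
tcp_rot: [3.139, 0.004, 3.141]
contact_force: [0.7, 1.1, -1.0]
opening: 0.505
grasp_force: 20.5
```

```bash
python3 - <<'E'
from h import *
from rig import telemetry, optics
s=telemetry.sense(); a=optics.grab_frame('scene');w=optics.grab_frame('wrist')
print(s['clock'],s['eef_pos'],s['grasp_force'],s['opening'])
A=cv2.resize(a['color'][90:240,120:270],(450,450)); W=cv2.resize(w['color'][150:330,180:380],(0,0),fx=1.75,fy=1.75)
o=np.zeros((450,800,3),np.uint8);o[:,:450]=A;o[:W.shape[0],450:800]=W[:450,:350]
cv2.imwrite('pics/lift.png',o[:,:,::-1])
E
```

```text
3.95 [489.5032607  342.74874424 164.90793165] 20.454218891827622 0.5053843775967132
```

View pics/lift.png

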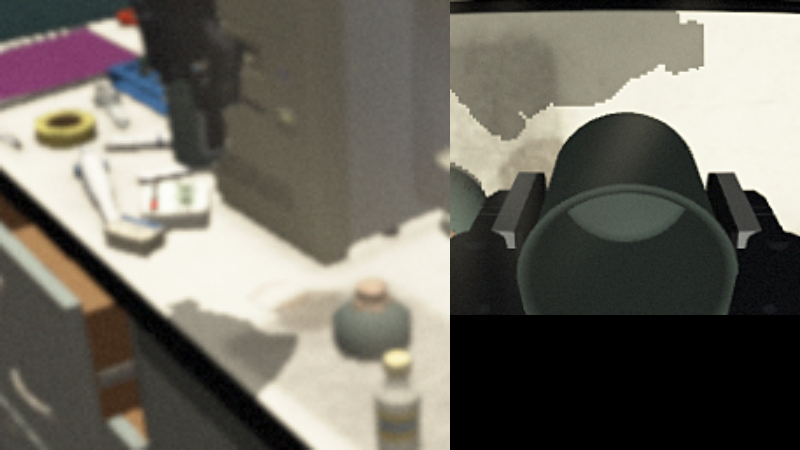

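The beaker is lifted and upright between the pads. Now traversing along −y, in front of the bystanders.

Request:
{"method": "play_rows", "body": {"dp": [[0,-0.2,0],[0,-0.6,0],[0,-1.2,0],[0,-1.9,0],[0,-2.6,0]], "rot": [[0,0,0],[0,0,0],[0,0,0],[0,0,0],[0,0,0]]}}

```text
clock: 4.47
eef_pos: [486.7, 235.2, 159.1]
tcp_rot: [-3.14, -0.003, -3.141]
contact_force: [0.8, 0.6, -0.4]
opening: 0.506
grasp_force: 20.5
```

Request:
{"method": "play_rows", "body": {"dp": [[0,-0.7,0],[0,-1.4,0],[0,-2.1,0],[0,-2.8,0],[0,-3.5,0]], "rot": [[0,0,0],[0,0,0],[0,0,0],[0,0,0],[0,0,0]]}}

```text
clock: 4.88
eef_pos: [486.2, 95.1, 159.4]
tcp_rot: [-3.141, -0.003, 3.141]
contact_force: [0.9, 0.5, -0.2]
opening: 0.507
grasp_force: 20.5
```

Request:
{"method": "play_rows", "body": {"dp": [[0,-0.7,0],[0,-1.4,0],[0,-2.1,0],[0,-2.8,0],[0,-3.5,0]], "rot": [[0,0,0],[0,0,0],[0,0,0],[0,0,0],[0,0,0]]}}

```text
clock: 5.3
eef_pos: [485.9, -44.4, 159.4]
tcp_rot: [3.142, -0.003, 3.141]
contact_force: [-0.1, -0.4, -0.6]
opening: 0.505
grasp_force: 20.5
```

Request:
{"method": "play_rows", "body": {"dp": [[0,-0.7,0],[0,-1.3,0],[0,-1.7,0],[0,-2.0,0],[0,-2.05,0]], "rot": [[0,0,0],[0,0,0],[0,0,0],[0,0,0],[0,0,0]]}}

```text
clock: 5.72
eef_pos: [486.6, -126.2, 159.8]
tcp_rot: [3.142, -0.002, 3.139]
contact_force: [1.1, -0.2, -1.1]
opening: 0.504
grasp_force: 20.5
```

```bash
python3 - <<'E'
from h import *
from rig import telemetry, optics
s=telemetry.sense(); f=optics.grab_frame('wrist');pickle.dump((s,f),open('w2.pkl','wb'))
print(s['clock'],s['eef_pos'],s['tcp_rot'],s['grasp_force'],s['qpos'])
cv2.imwrite('pics/w2.png',f['color'][:,:,::-1])
E
```

```text
5.7167 [ 486.64713163 -126.18612803  159.7719483 ] [ 3.14154991e+00 -1.91765045e-03  3.13914600e+00] 20.499303687502106 [-2.56392883e-01  2.51679728e-01  1.95805130e+00 -5.47856666e-04
  9.33728584e-01 -1.82441621e+00]
```

View pics/w2.png

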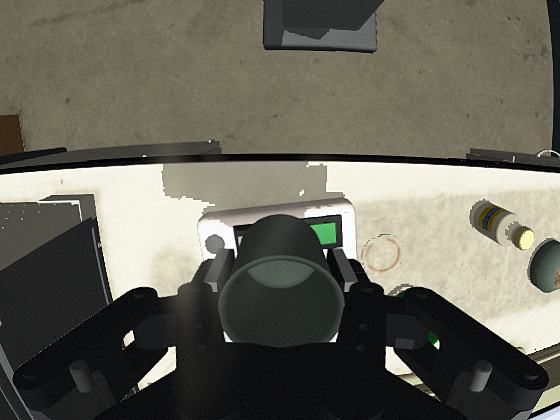

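The wrist view shows the beaker still held straight, over the balance's front. The case's front edge runs from about (200,212) to (355,200), and the display is beside the beaker. I'll check this against the top view, then move over the pan.

```bash
python3 - <<'E'
from h import *
np.set_printoptions(precision=1,suppress=True)
s,f=pickle.load(open('w2.pkl','rb'))
for p in ((202,214),(354,201)): print('wrist',wplane(s,f,p,40))
for p in ((417.5,244.5),(351.5,249.5)): print('top',plane(T,p,40))
E
```

```text
wrist [ 496.9 -193.5   40. ]
wrist [485.7 -63.8  40. ]
top [ 501.2 -199.7   40. ]
top [487.3 -64.7  40. ]
```

Request:
{"method": "play_rows", "body": {"dp": [[-0.2,0.02,0],[-0.6,0.04,0],[-1.1,0.06,0],[-1.6,0.06,0],[-2.1,0.06,0]], "rot": [[0,0,0],[0,0,0],[0,0,0],[0,0,0],[0,0,0]]}}

```text
clock: 6.18
eef_pos: [573.3, -120.3, 160.6]
tcp_rot: [3.141, -0.0, -3.141]
contact_force: [0.1, 1.2, 0.0]
opening: 0.506
grasp_force: 20.5
```

Request:
{"method": "play_rows", "body": {"dp": [[-0.4,0,0],[-0.6,0,0],[-0.6,0,0],[-0.6,0,0]], "rot": [[0,0,0],[0,0,0],[0,0,0],[0,0,0]]}}

```text
clock: 6.52
eef_pos: [595.6, -120.9, 160.3]
tcp_rot: [3.141, -0.001, -3.141]
contact_force: [-0.4, -1.3, -0.4]
opening: 0.5
grasp_force: 20.5
```

Wrist and top agree to a few millimetres. Descending to about 7 mm above the pan, then creeping.

Request:
{"method": "play_rows", "body": {"dp": [[0,-0.04,0.2],[0,-0.04,0.6],[0,-0.04,1.0],[0,-0.04,1.4],[0,-0.04,1.7]], "rot": [[0,0,0],[0,0,0],[0,0,0],[0,0,0],[0,0,0]]}}

```text
clock: 6.93
eef_pos: [594.4, -123.4, 91.2]
tcp_rot: [3.141, -0.002, 3.141]
contact_force: [-0.7, 0.6, 0.0]
opening: 0.504
grasp_force: 20.5
```

Request:
{"method": "play_rows", "body": {"dp": [[0,0,0.1],[0,0,0.2],[0,0,0.25],[0,0,0.25],[0,0,0.25]], "rot": [[0,0,0],[0,0,0],[0,0,0],[0,0,0],[0,0,0]]}}

```text
clock: 7.35
eef_pos: [596.4, -123.6, 83.4]
tcp_rot: [-3.141, 0.001, 3.141]
contact_force: [0.0, 0.1, 0.6]
opening: 0.508
grasp_force: 20.5
```

```bash
python3 - <<'E'
from h import *
from rig import telemetry, optics
s=telemetry.sense(); print(s['clock'],s['eef_pos'],s['contact_force'],s['grasp_force'])
a=optics.grab_frame('scene')['color'];w=optics.grab_frame('wrist')['color']
A=cv2.resize(a[190:310,285:405],(400,400),interpolation=cv2.INTER_CUBIC);W=cv2.resize(w[140:340,180:380],(400,400),interpolation=cv2.INTER_CUBIC)
cv2.imwrite('pics/near.png',np.hstack([A,W])[:,:,::-1])
E
```

```text
7.35 [ 596.40171919 -123.57828055   83.38264352] [0.0191867  0.05230084 0.57270617] 20.506573840466444
```

View pics/near.png

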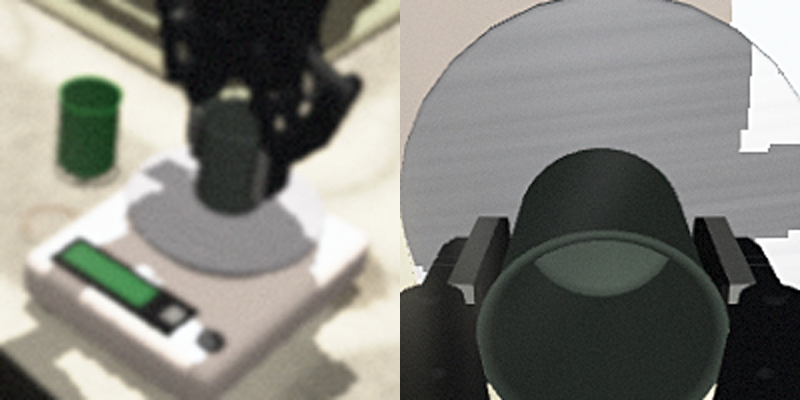

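The scene crop shows the beaker hovering just above the pan's middle, near crop (230,205). In the wrist crop it is centred sideways on the pan arc (beaker x≈600, arc apex x≈605). Creeping down.

Request:
{"method": "play_rows", "body": {"dp": [[0,0,0.03],[0,0,0.07],[0,0,0.11],[0,0,0.15],[0,0,0.15]], "rot": [[0,0,0],[0,0,0],[0,0,0],[0,0,0],[0,0,0]]}}

```text
clock: 7.87
eef_pos: [595.7, -123.4, 76.4]
tcp_rot: [3.141, -0.001, 3.141]
contact_force: [0.3, 0.4, -0.8]
opening: 0.505
grasp_force: 20.5
```

Request:
{"method": "play_rows", "body": {"dp": [[0,0,0.01],[0,0,0.02],[0,0,0.03],[0,0,0.04],[0,0,0.04]], "rot": [[0,0,0],[0,0,0],[0,0,0],[0,0,0],[0,0,0]]}}

```text
clock: 8.28
eef_pos: [596.0, -123.5, 75.1]
tcp_rot: [3.142, -0.0, 3.141]
contact_force: [-0.0, 0.2, 0.4]
opening: 0.501
grasp_force: 20.5
```

Request:
{"method": "play_rows", "body": {"dp": [[0,0,0.01],[0,0,0.02],[0,0,0.03],[0,0,0.04],[0,0,0.04]], "rot": [[0,0,0],[0,0,0],[0,0,0],[0,0,0],[0,0,0]]}}

```text
clock: 8.7
eef_pos: [596.1, -123.5, 73.6]
tcp_rot: [3.142, 0.0, 3.141]
contact_force: [0.6, 0.4, 0.7]
opening: 0.502
grasp_force: 20.5
```

```bash
python3 - <<'E'
from rig import telemetry, optics
import numpy as np
L=[]
for i in range(8):
    s=telemetry.sense(); L.append(np.r_[s['contact_force'],s['eef_pos'][2]]); optics.grab_frame('scene')
print(np.mean(L,0))
E
```

```text
[-5.49943928e-02  3.93652066e-02  7.39043552e-01  7.36195789e+01]
```

The mean upward force is about 0.7 N, against roughly −0.4 N when the beaker hung free. That means it is resting on the pan about 1.4 mm into the spring, as predicted. Releasing slowly.

Request:
{"method": "play_rows", "body": {"dp": [[0,0,0],[0,0,0],[0,0,0]], "rot": [[0,0,0],[0,0,0],[0,0,0]], "fingers": 0.54}}

```text
clock: 9.35
eef_pos: [596.0, -123.5, 73.5]
tcp_rot: [3.142, -0.0, 3.141]
contact_force: [-0.3, -0.4, 0.1]
opening: 0.539
grasp_force: 0.0
```

Request:
{"method": "play_rows", "body": {"dp": [[0,0,0],[0,0,0],[0,0,0],[0,0,0]], "rot": [[0,0,0],[0,0,0],[0,0,0],[0,0,0]], "fingers": 0.7}}

```text
clock: 9.68
eef_pos: [596.0, -123.5, 73.6]
tcp_rot: [-3.142, 0.0, 3.141]
contact_force: [-1.2, 0.4, -0.0]
opening: 0.699
grasp_force: 0.0
```

Request:
{"method": "play_rows", "body": {"dp": [[0,0,0],[0,0,0],[0,0,0],[0,0,0]], "rot": [[0,0,0],[0,0,0],[0,0,0],[0,0,0]], "fingers": 0.95}}

```text
clock: 10.02
eef_pos: [596.0, -123.5, 73.6]
tcp_rot: [-3.142, 0.0, 3.141]
contact_force: [-0.3, 0.0, -0.0]
opening: 0.951
grasp_force: 0.0
```

Request:
{"method": "play_rows", "body": {"dp": [[0,0,-0.1],[0,0,-0.4],[0,0,-0.8],[0,0,-1.3],[0,0,-1.8]], "rot": [[0,0,0],[0,0,0],[0,0,0],[0,0,0],[0,0,0]]}}

```text
clock: 10.43
eef_pos: [596.0, -123.4, 147.2]
tcp_rot: [3.142, -0.0, 3.141]
contact_force: [-0.2, -0.9, -0.1]
opening: 0.95
grasp_force: 0.0
```

Request:
{"method": "play_rows", "body": {"dp": [[0.2,0,-0.4],[0.6,0,-0.8],[1.2,0,-1.0],[2.0,0,-1.0],[2.8,0,-1.0]], "rot": [[0,0,0],[0,0,0],[0,0,0],[0,0,0],[0,0,0]]}}

```text
clock: 10.85
eef_pos: [483.7, -123.5, 187.2]
tcp_rot: [-3.141, 0.003, 3.142]
contact_force: [-0.2, -0.7, 0.4]
opening: 0.947
grasp_force: 0.0
```

Request:
{"method": "play_rows", "body": {"dp": [[0.8,0,0],[1.6,0,0],[2.2,0,0],[2.5,0,0],[2.5,0,0]], "rot": [[0,0,0],[0,0,0],[0,0,0],[0,0,0],[0,0,0]]}}

```text
clock: 11.27
eef_pos: [382.1, -123.3, 186.3]
tcp_rot: [-3.141, 0.0, 3.14]
contact_force: [-0.0, -0.4, 0.2]
opening: 0.95
grasp_force: 0.0
```

The picture budget is used up, so I'll check the placement numerically from the top view and the scene.

```bash
python3 - <<'E'
from h import *
from rig import optics
np.set_printoptions(precision=1,suppress=True)
for n,F,(x0,y0,x1,y1) in(('top',T,(352,165,413,226)),('scene',S,(322,205,382,268))):
    im=optics.grab_frame(n)['color'].astype(int)
    m=((im.max(2)<110)&(np.abs(im-F['color'].astype(int)).max(2)>50))[y0:y1,x0:x1].astype(np.uint8)
    k,l,st,c=cv2.connectedComponentsWithStats(m); i=1+st[1:,4].argmax()
    b=st[i]; print(n,'box',b[0]+x0,b[1]+y0,b[2],b[3],'area',b[4],'cen',c[i]+[x0,y0],plane(F,c[i]+[x0,y0],62+29))
E
```

```text
top box 374 181 28 28 area 413 cen [387.9 193.4] [ 596.3 -127.4   91. ]
scene box 344 223 23 35 area 631 cen [354.3 240. ] [ 594.2 -123.7   91. ]
```

```bash
python3 -c "
from rig import r
print(r.sign_off())"
```

```text
the job is handed in; nothing more can be done
None
```

The beaker is released and standing upright on the balance pan, about 5 mm or less from its centre by both cameras, and the job is handed in (about 11.5 s of robot time, 20 N grip); the hand-in returned no verdict.

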